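# Square two plate blanks into the corner of a sloped stacking tray

### The arm

A 6-joint arm with a two-finger parallel gripper is mounted at the origin on a cart in front of the work surface, level with it; the furniture and walls round the work are solid. World frame = base frame: x ahead of the robot, y to its left, z up, the work surface at z = 0. Lengths are in m, angles in rad, forces in N, time in s.
With the tool pointing down it reaches from about 0.4 to 0.825 m from the base axis. Payload 7 kg.
Tool frame: the origin (TCP) lies between the finger pads; the fingertips stand 8 mm ahead of it and the grasp point (between the pads) lies 11 mm behind it (arm.finger_overhang is the distance from the TCP to the fingertips, in m); z points along the fingers, y is the line along which they close (so a half turn about z gives the same grasp; the last joint's range is limited). The gripper opens to 88 mm and grips with 3 to 60 N. Pads are 19 mm wide; open, the fingers measure 130 mm over their backs; the gripper's body (78 mm by 193 mm) begins 47 mm behind the grasp point.
Start: joints at [1.499, 0.359, 0.012, 0, -1.224, -0.288], TCP at [0.238, 0.632, 0.235] pointing down, gripper open.
Joint ranges: [-3.07, 3.07], [-1.43, 2.12], [-1.02, 1.25], [-3.03, 1.67], [-3.05, -0], [-3.03, 3.03]. Speed limits (rad/s): [2.39, 2.39, 3.01, 3.14, 3.14, 3.14].

### API

Orientations are given as [roll, pitch, yaw] about the fixed x, y, z axes, in that order (R = Rz(yaw) Ry(pitch) Rx(roll)).
In Python, from station import arm gives the robot as it stands.
- The arm moves only by the tool move_arm, never from a script. Its argument "rows" is text: rows parted by semicolons, each of 7 numbers parted by spaces: the turn, a rotation vector about the tool's x, y, z in degrees, then the shift along the tool's x, y, z in m, then the finger opening in m, from 0 to 0.0876. A call has 1 to 8 rows; each row shifts and turns the commanded pose from where the row before left it, along the tool's axes as they then stand; what a row does not reach is not made up. A row lasts 1/8 s, in which the tool goes at most 62.5 mm and 10.7 degrees, less where a joint would pass 70% of its speed; a pose out of reach is approached as far as the arm can. A call is refused whole if a number of a shift passes 0.0625 or a number of a turn 10.7, either way. A call with a gripper value outside its range is refused whole. The fingers move at their own pace and stop on an object; "squeeze" is the grip in N (left out, the last holds). Time passes only in rows, so rows that do not move let the fingers close. It gives the time, the measured TCP pose, the force, the opening and the grip force at its end, in the units of the state.
- arm.get_state(): the state, without advancing time (a new reading comes with each control period).
- arm.grab_frame(name): name is "scene" or "top" or "wrist"; returns (picture, depth): 420x560x3 uint8, blue, green, red; 420x560 float32, m along the optical axis (not along the pixel's ray), 0 where there is no reading.
- arm.camera_model(name): a dict with "mtx" (3x3 intrinsics, pixels), "k1" (the pictures are not rectified: a ray, as slopes to the right and down, at radius r is drawn at 1 + k1 r^2 times it, then the intrinsics apply), "camera_from_world" (4x4, takes a point from world to camera coordinates); the wrist camera has in their place "mount" (4x4, takes a point from camera to tool coordinates, whose origin is the TCP and whose axes are the flange's). Camera axes: x right, y down, z forward; pixel columns grow to the right and rows downward; lengths in m; the calibration is good to about 2 mm. A picture is of the moment at which its call begins: read the wrist's pose just before it. camera_model takes no time and is no camera call.
- arm.job_done(): hands the job in; it is judged then, once.
The state is a dict: "t": time; "q": joint angles; "qd": joint speeds; "joint_efforts": joint torques, N m; "eef_pos": TCP position; "ee_rot": TCP orientation; "force": force on the tool from outside, world axes, zero at the start; "moment": the same for the moment, N m; "width": finger opening in m; "gripper_force": force on a finger pad.
Only numpy, scipy, OpenCV 4.12 (cv2) and the standard library are available. Lean on these libraries where they do the work, as an engineer would, in place of code of your own. Each camera call takes 0.05 s, during which the arm holds its last target. There are 200 camera calls.

### The job

Stack the two bare steel plate blanks on the sloped bed of the tray, one on top of the other in either order. Push both snug into the corner, long edge against the side fence and short edge against the low fence, so that the stack is square and lies flat on the bed; let go, and leave the other things on the table where they are.

Things in the scene. Friction and masses are not known exactly. Their poses are not given: they have to be found in the camera images.
- bed: grey sloped bed (108 x 98 mm) of the fixed stacking tray, tilted 25 degrees from level. Origin: on its upper face, at the inner corner of the two fences, 26 mm above the table. x: up the slope; y: level, across the bed; z: normal to it, upward. Its face spans x -8..100, y -8..90 mm. A squared blank has its centre at x 42, y 26 mm. Friction keeps a blank from sliding down by itself
- low_fence (a point): middle of the low fence, on its top. Aluminium bar across the foot of the bed: fills bed x -8..0 mm, y -8..60 mm, and stands 16 mm above the bed
- side_fence (a point): middle of the side fence's gap, at the height of the fence's top. The fence is an aluminium bar along the slope, bed y -8..0 mm, 16 mm above the bed, in two pieces: bed x 0..18 mm and 66..96 mm. The 48 mm gap between them leaves room for a finger; nothing stands beside the bed there
- blank_a: bare flat steel plate blank, 84 (x) x 52 (y) x 6 (z) mm, about 200 g, a small dark hole near each short edge, no raised figure. The two blanks are alike; either face may be up. Starts flat on the table with free room at its long edges. Origin: centre of its underside
- blank_b: bare flat steel plate blank, 84 (x) x 52 (y) x 6 (z) mm, about 200 g, a small dark hole near each short edge, no raised figure. The two blanks are alike; either face may be up. Starts flat on the table with free room at its long edges. Origin: centre of its underside
- blank_a_centre (a point): middle of blank_a, 3 mm above its underside
- blank_b_centre (a point): middle of blank_b, 3 mm above its underside
- tape_roll: bystander: roll of cream masking tape lying flat, 92 mm across, 25 mm high. Origin: centre of its underside
- pliers: bystander: pliers with red handles, lying, 49 x 167 x 12 mm. Origin: centre of its underside
- tin: bystander: open blue and white paint tin, 74 mm across, 65 mm high. Origin: centre of its underside
- tile_far: bystander: embossed number tile with a raised figure and small feet, 80 x 44 x 7 mm. Origin: centre of its underside
- bolt: bystander: rusty hex bolt standing on its head, 18 x 16 x 39 mm. Origin: centre of its underside
- tile_right: bystander: embossed number tile with a raised figure and small feet, 80 x 66 x 7 mm. Origin: centre of its underside

How it is judged:
At the end, for the whole second after the job is handed in: Both blanks lie flat on the bed, one on the other (within 0.06 rad, centres 3 and 9 mm above it within 2 mm), long sides along the side fence within 0.06 rad, centres at bed x 39 to 46 mm and y 23 to 30 mm (under 4 mm off either fence), at rest (x of blank_a_centre in the frame of bed between 0.039 and 0.046 m and y of blank_a_centre in the frame of bed between 0.023 and 0.03 m and angle between the x axis of each of blank_a, blank_b and the x axis of bed, either way round below 0.06 rad and angle between the z axis of each of blank_a, blank_b and the z axis of bed, either way round below 0.06 rad and linear speed of each of blank_a, blank_b below 0.01 m/s and x of blank_b_centre in the frame of bed between 0.039 and 0.046 m and y of blank_b_centre in the frame of bed between 0.023 and 0.03 m and ((z of blank_a_centre in the frame of bed between 0.001 and 0.005 m and z of blank_b_centre in the frame of bed between 0.007 and 0.011 m) or (z of blank_b_centre in the frame of bed between 0.001 and 0.005 m and z of blank_a_centre in the frame of bed between 0.007 and 0.011 m))); the robot touches nothing.
It fails at once if a bystander is moved by more than 30 mm (distance of any of tape_roll, pliers, tin, tile_far, bolt, tile_right from where it was at the start of the episode above 0.03 m).
It also fails if it takes over 54 s, if anything falls off the work surface, if the arm or the gripper's body presses on something with over 40 N, if the wrist force passes 120 N, or if a joint passes its speed limit or range.

## Working session

There is one attempt and no reset: what is moved stays moved. The work goes in short steps, Python scripts to look and compute and a tool call to move; the robot and the scene stay as the last step left them, time stands still between calls to the robot, and variables do not carry over. Pictures are saved under pics/ and viewed, at most 10 in all, crops included, and the job is handed in when it is done.

Besides the shell and the picture viewer there is one more tool, called after "Emit:" by a JSON object that holds its "api" and its "payload", one argument or row to a line. move_arm: Moves the arm, as the interface text tells. Its arguments: {"type":"object","properties":{"rows":{"type":"string"},"squeeze":{"type":"number"}},"required":["rows"]}

```bash
mkdir -p pics; cat > h.py <<'E'
import numpy as np, cv2
from station import arm
from scipy.spatial.transform import Rotation as R
def snap(name,fn):
    st=arm.get_state(); p,d=arm.grab_frame(name); cv2.imwrite('pics/'+fn+'.png',p); np.savez('pics/'+fn,d=d,pos=st['eef_pos'],rot=st['ee_rot'],name=name); return p,d
def cam2world(name,pos=None,rot=None):
    m=arm.camera_model(name)
    if name!='wrist': return m,np.linalg.inv(m['camera_from_world'])
    T=np.eye(4); T[:3,:3]=R.from_euler('xyz',rot).as_matrix() if np.size(rot)==3 else np.array(rot); T[:3,3]=pos
    return m,T@m['mount']
def cloud(fn):
    z=np.load('pics/'+fn+'.npz'); m,T=cam2world(str(z['name']),z['pos'],z['rot']); d=z['d']
    v,u=np.mgrid[:d.shape[0],:d.shape[1]]
    D=np.array([m['k1'],0,0,0,0],float)
    n=cv2.undistortPoints(np.stack([u.ravel(),v.ravel()],1).astype(float)[:,None],np.array(m['mtx'],float),D)[:,0]
    P=np.c_[n,np.ones(len(n))]*d.reshape(-1,1)
    return (P@T[:3,:3].T+T[:3,3]).reshape(*d.shape,3)
E
python3 - <<'E'
from h import *
for n in('scene','top'):snap(n,n+'0')
print(arm.get_state()); 
a=cv2.imread('pics/top0.png');print(arm.camera_model('top'), arm.camera_model('wrist')['mount'])
E
```

```text
{'t': 0.1, 'q': array([ 1.49912028e+00,  3.59326441e-01,  1.11417486e-02, -3.18123981e-04,
       -1.22410083e+00, -2.88106971e-01]), 'qd': array([7.33172259e-04, 3.06993960e-04, 2.70363009e-03, 3.08057252e-03,
       9.54992222e-04, 5.94413450e-05]), 'joint_efforts': array([-1.05591800e-03, -5.84163058e+01,  2.93751740e+01,  7.01560915e+00,
        1.02452002e-02, -4.72572151e-05]), 'eef_pos': array([0.23751447, 0.63136966, 0.23370361]), 'ee_rot': array([ 3.14007986e+00, -1.36431071e-04, -3.59891231e-01]), 'force': array([0.44881725, 0.4214241 , 1.10187505]), 'moment': array([-0.00291359, -0.02152531,  0.00652433]), 'gripper_force': 0.0, 'width': 0.08709284319568406}
{'mtx': array([[536.71516229,   0.        , 274.68111031],
       [  0.        , 536.71516229, 207.33637714],
       [  0.        ,   0.        ,   1.        ]]), 'k1': 0.024471854582459037, 'camera_from_world': array([[ 0.00962145, -0.99993707,  0.00576948,  0.0199715 ],
       [-0.99212117, -0.01026667, -0.12486065,  0.60344372],
       [ 0.12491202, -0.00452269, -0.99215751,  1.63645963],
       [ 0.        ,  0.        ,  0.        ,  1.        ]])} [[ 1.14626627e-03 -9.67572438e-01 -2.52591100e-01  6.73259733e-02]
 [ 9.99999300e-01  1.03501531e-03  5.73310724e-04 -1.19376046e-04]
 [-2.93283999e-04 -2.52591580e-01  9.67572947e-01 -1.50399938e-01]
 [ 0.00000000e+00  0.00000000e+00  0.00000000e+00  1.00000000e+00]]
```

View pics/top0.png

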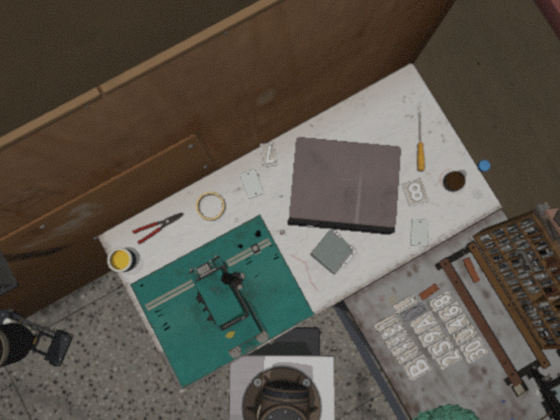

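View pics/scene0.png

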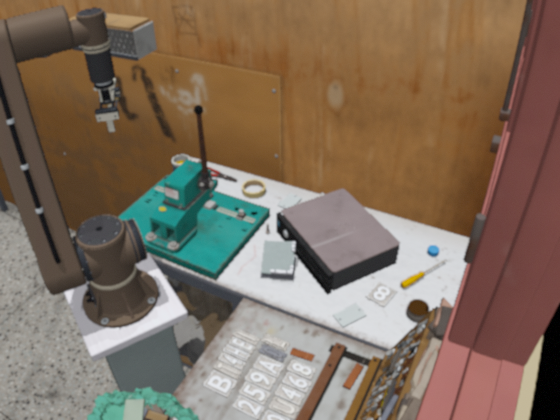

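The top view shows the blanks at about (252,184) and (419,232), the tray at (332,252), the bolt at about (282,232), and the tiles at (268,155) and (415,190). A large dark box stands between them.

```bash
python3 - <<'E'
from h import *
C=cloud('top0'); p=cv2.imread('pics/top0.png')
for n,(u,v) in dict(b1=(252,184),b2=(419,232),tray=(330,250),box=(345,180),boxc1=(290,220),boxc2=(395,228),boxc3=(399,150),boxc4=(298,142),bolt=(282,232),tf=(268,155),tr=(415,190),tape=(211,194),lev=(232,278),table=(310,270)).items(): print(n,C[v,u].round(3))
# crop of tray rectified
a=cv2.resize(p[215:290,225:365],None,fx=5.5,fy=5.5,interpolation=cv2.INTER_CUBIC)
cv2.imwrite('pics/c1.png',a)
# plane fit bed
m=np.zeros(C.shape[:2],bool); m[243:258,322:340]=1
P=C[m]; A=np.c_[P[:,:2],np.ones(len(P))]; print(np.linalg.lstsq(A,P[:,2],rcond=None)[0])
# blanks: bright grayish regions
for (u,v) in((252,184),(419,232)):
    print(p[v,u],p[v+16,u])
    print(C[v-18:v+19:3,u-18:u+19:3,2].round(3))
E
```

```text
b1 [ 0.683  0.099 -0.002]
b2 [ 0.534 -0.432  0.002]
tray [ 0.472 -0.145  0.052]
box [ 0.682 -0.186  0.095]
boxc1 [ 0.559 -0.02   0.089]
boxc2 [ 0.546 -0.357  0.001]
boxc3 [ 0.778 -0.353  0.089]
boxc4 [ 0.798 -0.043  0.095]
bolt [0.526 0.003 0.037]
tf [0.778 0.049 0.002]
tr [ 0.669 -0.423 -0.001]
tape [0.647 0.228 0.013]
lev [0.386 0.124 0.457]
table [ 0.411 -0.087 -0.005]
[-2.66995782  4.71576635  2.00507008]
[171 178 173] [175 178 179]
[[-1.000e-03  3.000e-03 -2.000e-03 -1.000e-03 -3.000e-03  0.000e+00
   3.000e-03 -1.000e-03 -0.000e+00 -5.000e-03  3.000e-03  8.000e-03
  -7.000e-03]
 [-2.000e-03 -1.000e-02 -2.000e-03 -9.000e-03  3.000e-03 -2.000e-03
  -1.000e-03  1.000e-03 -6.000e-03  5.000e-03 -9.000e-03 -4.000e-03
  -0.000e+00]
 [-0.000e+00 -9.000e-03  1.000e-03  1.699e+00  4.000e-03  6.000e-03
   7.000e-03  6.000e-03 -5.000e-03  3.000e-03 -3.000e-03 -1.000e-02
   2.000e-03]
 [-9.000e-03 -2.000e-03  3.000e-03  7.000e-03  1.000e-02  6.000e-03
   5.000e-03 -0.000e+00 -6.000e-03 -2.000e-03 -1.000e-03  1.000e-03
   0.000e+00]
 [ 4.000e-03 -7.000e-03 -0.000e+00  8.000e-03  1.000e-02 -6
[... 1868 characters left out ...]
001
  -0.01  -0.005 -0.002]
 [-0.003 -0.001 -0.002  0.001  0.009  0.002  0.002  0.006 -0.003  0.003
   0.008  0.001 -0.009]
 [-0.003 -0.003 -0.002 -0.005  0.008  0.007  0.011  0.007  0.001 -0.003
  -0.007 -0.008 -0.002]
 [-0.003 -0.001 -0.     0.002  0.001 -0.002  0.005  0.002  0.006 -0.006
  -0.    -0.007  0.003]
 [-0.002 -0.005 -0.009 -0.003 -0.002 -0.007  0.007  0.014  0.002  0.001
   0.    -0.003  0.002]
 [ 0.002 -0.01   0.001 -0.001  0.011  0.002  0.002 -0.002  0.007  0.002
   0.001 -0.004  0.005]
 [-0.001  0.003  0.005 -0.004 -0.002 -0.004 -0.002 -0.006 -0.002  0.003
   0.007 -0.027 -0.014]
 [-0.006 -0.005  0.     0.002 -0.004  0.    -0.006  0.002  0.003 -0.005
  -0.02  -0.022 -0.015]]
```

View pics/c1.png

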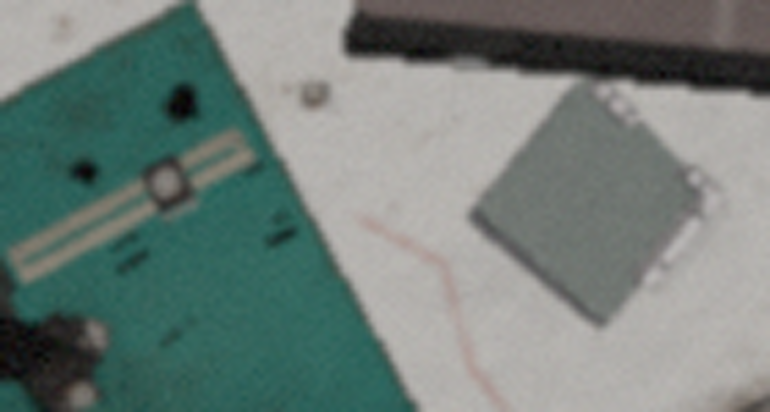

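The crop shows the bed as a diamond. Both fence pieces are on its upper-right edge (up-slope is image up-left), the low fence is at lower right, and the corner is near crop (710,200). The bolt is at crop (315,93).

```bash
cat >> h.py <<'E'
def pix2world(name,uv,z,pos=None,rot=None):
    m,T=cam2world(name,pos,rot); uv=np.atleast_2d(np.array(uv,float))
    n=cv2.undistortPoints(uv[:,None],np.array(m['mtx'],float),np.array([m['k1'],0,0,0,0],float))[:,0]
    r=np.c_[n,np.ones(len(n))]@T[:3,:3].T; s=(np.atleast_1d(z)-T[2,3])/r[:,2]
    return T[:3,3]+r*s[:,None]
def world2pix(name,P,pos=None,rot=None):
    m,T=cam2world(name,pos,rot); W=np.linalg.inv(T); r=cv2.Rodrigues(W[:3,:3])[0]
    return cv2.projectPoints(np.array(P,float).reshape(-1,1,3),r,W[:3,3],np.array(m['mtx'],float),np.array([m['k1'],0,0,0,0],float))[0][:,0]
def tool_delta(pos,rot,gpos,grot):
    "relative move in tool axes (turn deg rotvec, shift m) from pose to goal"
    A=R.from_euler('xyz',rot);B=R.from_euler('xyz',grot)
    return np.degrees((A.inv()*B).as_rotvec()).round(1), A.inv().apply(np.array(gpos)-pos).round(4)
E
python3 - <<'E'
from h import *
cr=lambda x,y:(225+x/5.5,215+y/5.5)
P=pix2world('top',[cr(600,322),cr(472,212),cr(585,80),cr(713,200)],[.0226,.068,.068,.03])
print(P.round(3),np.linalg.norm(P[0]-P[1]),np.linalg.norm(P[1]-P[2]))
print('box',pix2world('top',[(290,217),(395,228),(290,222),(396,233)],[.092,.092,0,0]).round(3))
C=cloud('top0');B=C[140:225,295:398];h=B[...,2];print(np.median(h[h>.06]), np.percentile(h[h>.06],[10,90]))
b=h>.06
yy=B[...,1];xx=B[...,0]
for y0 in np.arange(-.34,-.02,.04): 
    k=(abs(C[...,1]-y0)<.01)&(C[...,2]>.07)&(C[...,2]<.13)&(C[...,0]>.5); print(round(y0,2),C[...,0][k].min().round(3))
for (u,v) in((252,184),(419,232)):
    print(pix2world('top',[(u,v)],.006).round(3))
print(arm.camera_model('scene')['camera_from_world'].round(2))
E
```

```text
[[ 0.4   -0.16   0.023]
 [ 0.459 -0.085  0.068]
 [ 0.533 -0.147  0.068]
 [ 0.469 -0.223  0.03 ]] 0.1061510026769805 0.09655133087170618
box [[ 0.568 -0.02   0.092]
 [ 0.538 -0.336  0.092]
 [ 0.561 -0.023  0.   ]
 [ 0.53  -0.36   0.   ]]
0.09411350960235798 [0.08913108 0.09900427]
-0.34 0.526
-0.3 0.526
-0.26 0.529
-0.22 0.533
-0.18 0.536
-0.14 0.522
-0.1 0.544
-0.06 0.547
[[0.682 0.099 0.006]]
[[ 0.533 -0.431  0.006]]
[[ 0.84 -0.54 -0.02 -0.47]
 [-0.35 -0.52 -0.78  0.28]
 [ 0.41  0.66 -0.63  1.52]
 [ 0.    0.    0.    1.  ]]
```

```bash
cat >> h.py <<'E'
def plan(goal,rpy_deg,n,start=None,w=None):
    "print n equal rows in tool axes from the pose now (or start) to goal"
    st=arm.get_state(); p0,r0=start or (st['eef_pos'],R.from_euler('xyz',st['ee_rot']))
    g=R.from_euler('xyz',rpy_deg,degrees=True) if not isinstance(rpy_deg,R) else rpy_deg
    rv=(r0.inv()*g).as_rotvec()/n; d=(np.array(goal)-p0)/n; out=[]; r=r0
    for i in range(n):
        out.append(' '.join(f'{x:.1f}' for x in np.degrees(rv))+' '+' '.join(f'{x:.4f}' for x in r.inv().apply(d))); r=r*R.from_rotvec(rv)
    print('; '.join(o+(f' {w}' if w is not None else '') for o in out)); return np.array(goal,float),g
E
python3 - <<'E'
from h import *
plan([.683,.099,.2],[180,0,-163],15,w=.08)
E
```

```text
0.0 -0.0 9.5 0.0403 0.0228 0.0023 0.08; 0.0 -0.0 9.5 0.0435 0.0158 0.0023 0.08; 0.0 -0.0 9.5 0.0455 0.0084 0.0023 0.08; 0.0 -0.0 9.5 0.0463 0.0008 0.0023 0.08; 0.0 -0.0 9.5 0.0458 -0.0069 0.0023 0.08; 0.0 -0.0 9.5 0.0440 -0.0143 0.0023 0.08; 0.0 -0.0 9.5 0.0410 -0.0214 0.0023 0.08; 0.0 -0.0 9.5 0.0370 -0.0278 0.0022 0.08; 0.0 -0.0 9.5 0.0319 -0.0336 0.0022 0.08; 0.0 -0.0 9.5 0.0259 -0.0384 0.0022 0.08; 0.0 -0.0 9.5 0.0192 -0.0421 0.0022 0.08; 0.0 -0.0 9.5 0.0120 -0.0447 0.0022 0.08; 0.0 -0.0 9.5 0.0045 -0.0461 0.0022 0.08; 0.0 -0.0 9.5 -0.0032 -0.0462 0.0022 0.08; 0.0 -0.0 9.5 -0.0107 -0.0450 0.0022 0.08
```

Emit:
{"api": "move_arm", "payload": {
  "rows": "0 0 9.5 0.040 0.023 0.002 0.08; 0 0 9.5 0.0435 0.016 0.002 0.08; 0 0 9.5 0.0455 0.0085 0.002 0.08; 0 0 9.5 0.0465 0.001 0.002 0.08; 0 0 9.5 0.046 -0.007 0.002 0.08; 0 0 9.5 0.044 -0.0145 0.002 0.08; 0 0 9.5 0.041 -0.0215 0.002 0.08; 0 0 9.5 0.037 -0.028 0.002 0.08"
}}

```text
t: 1.1
eef_pos: [0.476, 0.3457, 0.2183]
ee_rot: [3.141, -0.0, -1.692]
force: [0.2, 0.3, 0.1]
width: 0.0798
gripper_force: 0.0
```

Emit:
{"api": "move_arm", "payload": {
  "rows": "0 0 9.5 0.032 -0.0335 0.002 0.08; 0 0 9.5 0.026 -0.0385 0.002 0.08; 0 0 9.5 0.019 -0.042 0.002 0.08; 0 0 9.5 0.012 -0.0445 0.002 0.08; 0 0 9.5 0.0045 -0.046 0.002 0.08; 0 0 9.5 -0.003 -0.046 0.002 0.08; 0 0 9.5 -0.0105 -0.045 0.002 0.08; 0 0 0 0 0 0 0.08"
}}

```text
t: 2.1
eef_pos: [0.6832, 0.0955, 0.2029]
ee_rot: [-3.141, -0.002, -2.852]
force: [-0.3, 0.3, -0.3]
width: 0.0801
gripper_force: 0.0
```

```bash
python3 - <<'E'
from h import *
snap('wrist','w1');s=arm.get_state();print(s['t'],s['eef_pos'],s['ee_rot'],s['q'])
E
```

```text
2.15 [0.68246145 0.09681063 0.20325802] [ 3.14158887e+00 -1.91300213e-03 -2.84935316e+00] [ 4.22751374e-01  4.01737380e-01  4.96391199e-03 -2.73778837e-04
 -1.17591911e+00 -1.70120265e+00]
```

View pics/w1.png

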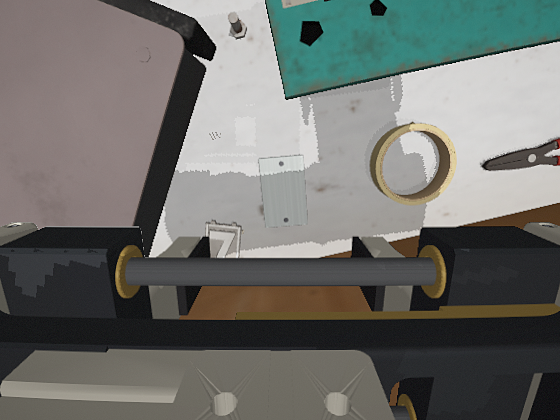

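The wrist view shows the blank with corners near (260,157), (303,155), (307,226) and (263,227). The bolt is at (237,25), with the tape to the right and tile_far at (223,240).

```bash
cat >> h.py <<'E'
def blank(fn,uv,z=.006):
    q=np.load('pics/'+fn+'.npz'); P=pix2world(str(q['name']),uv,z,q['pos'],q['rot'])
    e=np.linalg.norm(P-np.roll(P,-1,0),axis=1); c=P.mean(0)
    i=1 if e[1]+e[3]>e[0]+e[2] else 0
    d=(P[(i+1)%4]-P[i])+(P[(i+2)%4]-P[(i+3)%4]); y=np.degrees(np.arctan2(d[1],d[0]))
    print('centre',c.round(4),'edges',e.round(4),'yaw',y.round(1)); return c,y
E
python3 - <<'E'
from h import *
c,y=blank('w1',[(260,157),(303,155),(307,226),(263,227)])
y=y if abs((y+163+180)%360-180)<90 else y+180
g=plan([c[0],c[1],.07],[180,0,y],4,w=.08)
plan([c[0],c[1],.0095],[180,0,y],3,start=g,w=.08)
# refine corners by edge contrast crop
p=cv2.imread('pics/w1.png');cv2.imwrite('pics/w1c.png',cv2.resize(p[140:245,240:330],None,fx=5,fy=5))
E
```

```text
centre [0.6859 0.1004 0.006 ] edges [0.0494 0.0857 0.0536 0.0845] yaw 19.6
0.0 -0.0 -0.7 -0.0012 0.0006 0.0333 0.08; 0.0 -0.0 -0.7 -0.0011 0.0006 0.0333 0.08; 0.0 -0.0 -0.7 -0.0011 0.0006 0.0333 0.08; 0.0 -0.0 -0.7 -0.0011 0.0006 0.0333 0.08
0.0 0.0 0.0 -0.0000 -0.0000 0.0202 0.08; 0.0 0.0 0.0 0.0000 -0.0000 0.0202 0.08; 0.0 0.0 0.0 0.0000 -0.0000 0.0202 0.08
```

View pics/w1c.png

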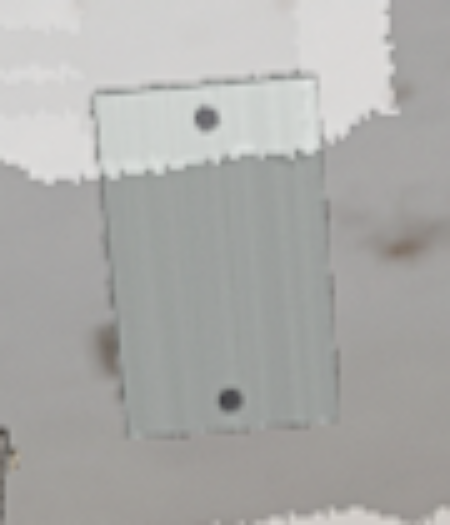

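The crop gives corners at (93,93), (316,76), (337,424) and (128,437), which I'll use to refine.

```bash
python3 - <<'E'
from h import *
c,y=blank('w1',[(258.6,158.6),(303.2,155.2),(307.4,224.8),(265.6,227.4)])
y=y if abs((y+163+180)%360-180)<90 else y+180
g=plan([c[0],c[1],.07],[180,0,y],4,w=.08)
plan([c[0],c[1],.0095],[180,0,y],3,start=g,w=.08)
E
```

```text
centre [0.686 0.101 0.006] edges [0.0514 0.084  0.051  0.0835] yaw 21.3
0.0 -0.0 -1.1 -0.0012 0.0008 0.0333 0.08; 0.0 -0.0 -1.1 -0.0012 0.0007 0.0333 0.08; 0.0 -0.0 -1.1 -0.0012 0.0007 0.0333 0.08; 0.0 -0.0 -1.1 -0.0012 0.0007 0.0333 0.08
0.0 0.0 0.0 0.0000 -0.0000 0.0202 0.08; 0.0 0.0 0.0 0.0000 -0.0000 0.0202 0.08; 0.0 0.0 0.0 0.0000 -0.0000 0.0202 0.08
```

Emit:
{"api": "move_arm", "payload": {
  "rows": "0 0 -1.1 -0.0012 0.0008 0.033 0.08; 0 0 -1.1 -0.0012 0.0008 0.033 0.08; 0 0 -1.1 -0.0012 0.0008 0.033 0.08; 0 0 -1.1 -0.0012 0.0008 0.033 0.08; 0 0 0 0 0 0.02 0.08; 0 0 0 0 0 0.02 0.08; 0 0 0 0 0 0.02 0.08; 0 0 0 0 0 0 0.08"
}}

```text
t: 3.15
eef_pos: [0.6845, 0.1028, 0.0107]
ee_rot: [3.141, -0.003, -2.77]
force: [-0.0, -1.4, -0.0]
width: 0.0798
gripper_force: 0.0
```

Emit:
{"api": "move_arm", "payload": {
  "rows": "0 0 0 0 0 0 0.04; 0 0 0 0 0 0 0.04; 0 0 0 0 0 0 0.04; 0 0 0 0 0 0 0.04",
  "squeeze": 30
}}

```text
t: 3.65
eef_pos: [0.6865, 0.1028, 0.0143]
ee_rot: [-3.141, 0.002, -2.77]
force: [-2.6, -0.4, 13.6]
width: 0.0459
gripper_force: 6.3
```

Emit:
{"api": "move_arm", "payload": {
  "rows": "0 0 0 0 0 0 0.08; 0 0 0 0 0 0 0.08; 0 0 0 0 0 0 0.08; 0 0 0 0 0 0 0.08"
}}

```text
t: 4.15
eef_pos: [0.6856, 0.1029, 0.0123]
ee_rot: [3.142, -0.0, -2.77]
force: [-0.3, 0.1, -0.8]
width: 0.0779
gripper_force: 0.0
```

```bash
python3 - <<'E'
from h import *
p,d=snap('wrist','w2');s=arm.get_state();print(s['t'],s['eef_pos'],s['ee_rot'],s['width'],s['force'])
E
```

```text
4.2 [0.68560278 0.10292963 0.01230378] [ 3.14154395e+00 -4.24619690e-04 -2.77013503e+00] 0.07906650920131245 [0.50747754 0.17322639 0.11899268]
```

View pics/w2.png

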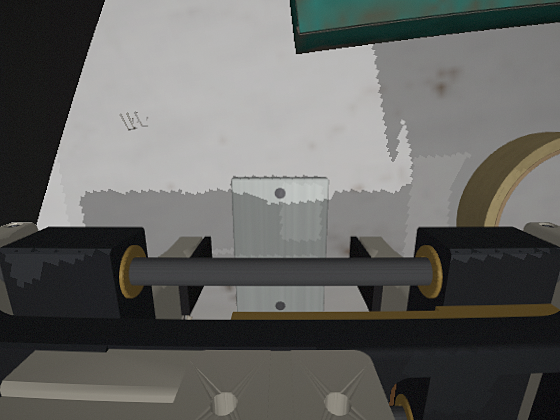

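The blank is still centred between the fingers, with edges at columns 233 and 328. The tips were too high, so I'll go 4 mm lower.

Emit:
{"api": "move_arm", "payload": {
  "rows": "0 0 0 0 0 0.0035 0.08; 0 0 0 0 0 0 0.08; 0 0 0 0 0 0 0.08"
}}

```text
t: 4.58
eef_pos: [0.6857, 0.1029, 0.0089]
ee_rot: [3.142, -0.0, -2.77]
force: [0.3, -0.3, 0.1]
width: 0.0799
gripper_force: 0.0
```

Emit:
{"api": "move_arm", "payload": {
  "rows": "0 0 0 0 0 0 0.046; 0 0 0 0 0 0 0.046; 0 0 0 0 0 0 0.046; 0 0 0 0 0 0 0.046; 0 0 0 0 0 0 0.046",
  "squeeze": 25
}}

```text
t: 5.2
eef_pos: [0.6857, 0.1029, 0.0091]
ee_rot: [-3.142, -0.0, -2.77]
force: [0.1, 0.4, 0.9]
width: 0.0515
gripper_force: 25.0
```

```bash
python3 - <<'E'
from h import *
s=arm.get_state();y=np.degrees(s['ee_rot'][2])
g=plan(s['eef_pos']+[0,0,.2],[180,0,y],4,w=.046)
plan([.495,-.115,.26],[180,0,-129],6,start=g,w=.046)
E
```

```text
-0.0 -0.0 0.0 0.0000 -0.0000 -0.0500 0.046; -0.0 -0.0 0.0 0.0000 -0.0000 -0.0500 0.046; -0.0 -0.0 0.0 0.0000 -0.0000 -0.0500 0.046; -0.0 -0.0 0.0 0.0000 -0.0000 -0.0500 0.046
0.0 0.0 -5.0 0.0428 -0.0223 -0.0085 0.046; 0.0 0.0 -5.0 0.0446 -0.0185 -0.0085 0.046; 0.0 0.0 -5.0 0.0460 -0.0146 -0.0085 0.046; 0.0 0.0 -5.0 0.0471 -0.0106 -0.0085 0.046; 0.0 0.0 -5.0 0.0478 -0.0065 -0.0085 0.046; 0.0 0.0 -5.0 0.0482 -0.0023 -0.0085 0.046
```

Emit:
{"api": "move_arm", "payload": {
  "rows": "0 0 0 0 0 -0.025 0.046; 0 0 0 0 0 -0.05 0.046; 0 0 0 0 0 -0.05 0.046; 0 0 0 0 0 -0.05 0.046; 0 0 0 0 0 -0.025 0.046"
}}

```text
t: 5.82
eef_pos: [0.6865, 0.1032, 0.2123]
ee_rot: [-3.141, 0.004, -2.77]
force: [-0.1, 0.1, -3.6]
width: 0.0515
gripper_force: 25.0
```

Emit:
{"api": "move_arm", "payload": {
  "rows": "0 0 -5 0.043 -0.0225 -0.0085 0.046; 0 0 -5 0.0445 -0.0185 -0.0085 0.046; 0 0 -5 0.046 -0.0145 -0.0085 0.046; 0 0 -5 0.047 -0.0105 -0.0085 0.046; 0 0 -5 0.048 -0.0065 -0.0085 0.046; 0 0 -5 0.048 -0.0025 -0.0085 0.046; 0 0 0 0 0 0 0.046; 0 0 0 0 0 0 0.046"
}}

```text
t: 6.82
eef_pos: [0.4954, -0.1155, 0.26]
ee_rot: [3.142, 0.0, -2.248]
force: [0.4, 0.1, -3.2]
width: 0.0517
gripper_force: 25.0
```

```bash
python3 - <<'E'
from h import *
snap('wrist','w3');s=arm.get_state();print(s['t'],s['eef_pos'],s['ee_rot'],s['width'],s['q'])
E
```

```text
6.875 [ 0.49569423 -0.1151494   0.25980073] [ 3.14127444e+00  6.97690427e-05 -2.24701962e+00] 0.05151729718933236 [ 1.57970512e-01  6.63070611e-02 -3.07251777e-01 -3.03500687e-04
 -1.19739959e+00 -8.34083058e-01]
```

View pics/w3.png

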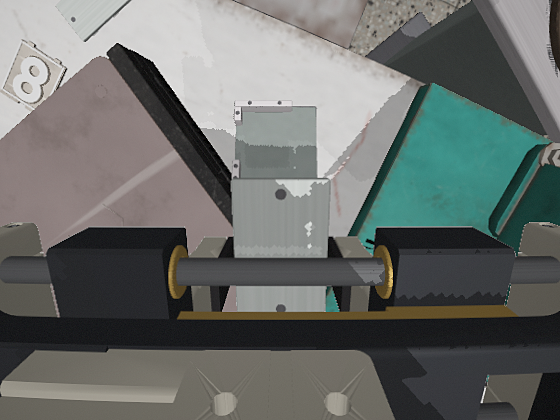

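The wrist view shows the held blank in the foreground. Beyond it, the low fence spans about (235,101) to (292,101), the bed's right edge is at column 317 from row 107, and the box is at left. I'll fit the tray pose.

```bash
cat > tray.py <<'E'
from h import *
from scipy.optimize import least_squares
def bed(p): return R.from_euler('ZY',[p[2],-25],degrees=True), np.array([p[0],p[1],.026])
def b2w(p,X): r,o=bed(p); return r.apply(np.array(X)/1000)+o
E
python3 - <<'E'
from tray import *
cr=lambda x,y:(225+x/5.5,215+y/5.5)
q=np.load('pics/w3.npz')
W=[((235,101),(-8,-8,16)),((292,101),(-8,60,16)),((317,107),(-8,90,0))]
T=[(cr(600,322),(-8,90,0)),(cr(472,212),(100,90,0)),(cr(585,80),(100,-8,0))]
def res(p,full=False):
    a=world2pix('wrist',b2w(p,[x for _,x in W]),q['pos'],q['rot'])-[u for u,_ in W]
    b=(world2pix('top',b2w(p,[x for _,x in T]))-[u for u,_ in T])*1.5
    return (a,b) if full else np.r_[a.ravel(),b.ravel()]
s=least_squares(res,[.47,-.212,51]);print(s.x,res(s.x,True))
w=least_squares(lambda p:res(p)[:6],[.47,-.212,51]);print('wrist only',w.x,w.fun)
# edges in wrist image: gradient profiles
g=cv2.cvtColor(cv2.imread('pics/w3.png'),6).astype(int)
print('col 265 rows 92-115',g[92:116,265]);print('col 305',g[92:116,305]);print('row 140 cols 225-325',g[140,228:248],g[140,308:325]);print('row103',g[103,228:244],g[103,284:300])
C=cloud('w3')[112:172,245:312].reshape(-1,3);C=C[np.isfinite(C).all(1)&(C[:,2]>0.0)&(C[:,2]<.1)]
print(len(C),np.linalg.lstsq(np.c_[C[:,:2],np.ones(len(C))],C[:,2],rcond=None)[0], [b2w(s.x,[[a,b,0]]).round(4) for a,b in((0,0),(42,26))])
E
```

```text
[ 0.47578563 -0.21084582 51.92428462] (array([[ 0.45631886, -0.28877062],
       [ 0.87110264, -1.05548602],
       [-0.33291521, -0.43777942]]), array([[ 0.40806288, -0.12867445],
       [-0.34679514, -0.70631763],
       [-1.38792826, -2.47729546]]))
wrist only [ 0.47646907 -0.21070319 51.74990323] [ 0.1324135   0.16668567  0.52790215 -0.41809785 -0.68950909  0.24648737]
col 265 rows 92-115 [207 207 208 206 207 206 204 205 195 219 220 218 222 229 153 144 145 148
 144 141 129 159 156 156]
col 305 [207 206 205 205 206 207 207 207 207 208 208 208 212 222 122 136 156 154
 155 154 154 155 156 156]
row 140 cols 225-325 [169 169 168 168 168 169 170 149 108 114 122 159 120 155 119 161 167 156
 156 156] [155 155 155 156 156 155 153 155 186 212 207 205 205 204 203 204 205]
row103 [205 206 205 206 208 214 107 213 218 216 216 216 215 216 215 215] [218 218 218 219 218 219 219 207 191 211 209 208 208 208 209 210]
3995 [ 0.2915064   0.36165158 -0.03552162] [array([[ 0.4758, -0.2108,  0.026 ]]), array([[ 0.4788, -0.1648,  0.0437]])]
```

```bash
cat >> tray.py <<'E'
P0=(.4762,-.2108,51.6)
def goal(x,y,z): return b2w(P0,[[x,y,z]])[0], bed(P0)[0]*R.from_matrix(np.diag([-1.,1,-1]))
def where():
    s=arm.get_state(); r,o=bed(P0); g=goal(0,0,0)[1]
    print('t',s['t'],'bed xyz mm',(r.inv().apply(s['eef_pos']-o)*1000).round(1),'tilt',np.degrees((g.inv()*R.from_euler('xyz',s['ee_rot'])).as_rotvec()).round(1),'F bed',r.inv().apply(s['force']).round(1),'w',s['width'],s['gripper_force'])
E
python3 - <<'E'
from tray import *
g=plan(*goal(50,30,60),6,w=.046)
plan(*goal(50,30,14),3,start=g,w=.046)
E
```

```text
-0.0 -4.2 -0.1 0.0112 -0.0024 0.0264 0.046; -0.0 -4.2 -0.1 0.0131 -0.0024 0.0255 0.046; -0.0 -4.2 -0.1 0.0149 -0.0024 0.0245 0.046; -0.0 -4.2 -0.1 0.0166 -0.0024 0.0233 0.046; -0.0 -4.2 -0.1 0.0183 -0.0024 0.0221 0.046; -0.0 -4.2 -0.1 0.0198 -0.0024 0.0207 0.046
0.0 0.0 0.0 -0.0000 -0.0000 0.0153 0.046; 0.0 0.0 0.0 -0.0000 -0.0000 0.0153 0.046; 0.0 0.0 0.0 -0.0000 -0.0000 0.0153 0.046
```

Emit:
{"api": "move_arm", "payload": {
  "rows": "0 -4.2 -0.1 0.011 -0.0025 0.0265 0.046; 0 -4.2 -0.1 0.013 -0.0025 0.0255 0.046; 0 -4.2 -0.1 0.015 -0.0025 0.0245 0.046; 0 -4.2 -0.1 0.0165 -0.0025 0.0235 0.046; 0 -4.2 -0.1 0.0185 -0.0025 0.022 0.046; 0 -4.2 -0.1 0.02 -0.0025 0.0205 0.046; 0 0 0 0 0 0 0.046"
}}

```text
t: 7.75
eef_pos: [0.4642, -0.178, 0.0986]
ee_rot: [3.137, 0.438, -2.242]
force: [0.5, -0.8, -3.2]
width: 0.0509
gripper_force: 25.0
```

```bash
python3 -c "
from tray import *
where()"
```

```text
t 7.75 bed xyz mm [47.2 29.7 58.1] tilt [-0.2 -0.1  0. ] F bed [-1.6 -0.9 -2.8] w 0.050887164526033896 24.99868154525757
```

Emit:
{"api": "move_arm", "payload": {
  "rows": "0 0 0 0 0 0.015 0.046; 0 0 0 0 0 0.015 0.046; 0 0 0 0 0 0.01 0.046; 0 0 0 0 0 0.005 0.046; 0 0 0 0 0 0 0.046; 0 0 0 0 0 0 0.046"
}}

```text
t: 8.5
eef_pos: [0.4778, -0.1624, 0.0611]
ee_rot: [-3.138, 0.44, -2.235]
force: [-0.0, -0.1, -2.4]
width: 0.0514
gripper_force: 25.0
```

```bash
python3 -c "
from tray import *
where()"
```

```text
t 8.5 bed xyz mm [50.1 28.8 15.4] tilt [ 0.  -0.2 -0.3] F bed [-1.1 -0.  -2.1] w 0.051445722880372344 24.999420940876007
```

Emit:
{"api": "move_arm", "payload": {
  "rows": "0 0 0 0 0 0.003 0.046; 0 0 0 0 0 0.002 0.046; 0 0 0 0 0 0 0.046; 0 0 0 0 0 0 0.046"
}}

```text
t: 9.0
eef_pos: [0.4789, -0.1607, 0.0563]
ee_rot: [-3.139, 0.44, -2.235]
force: [-0.4, -0.1, -2.9]
width: 0.0515
gripper_force: 25.0
```

```bash
python3 -c "
from tray import *
where()"
```

```text
t 9.0 bed xyz mm [49.9 29.  10.1] tilt [ 0.  -0.2 -0.3] F bed [-1.5  0.2 -2.5] w 0.05153898217336796 24.99957025051117
```

Emit:
{"api": "move_arm", "payload": {
  "rows": "0 0 0 0.003 0 0.001 0.046; 0 0 0 0.003 0 0 0.046; 0 0 0 0.002 0 0 0.046; 0 0 0 0.001 0 0 0.046; 0 0 0 0 0 0 0.046"
}}

```text
t: 9.62
eef_pos: [0.4752, -0.1668, 0.0523]
ee_rot: [-3.137, 0.441, -2.235]
force: [0.5, 1.8, 6.6]
width: 0.0519
gripper_force: 25.0
```

```bash
python3 -c "
from tray import *
where()"
```

```text
t 9.625 bed xyz mm [41.8 28.1  9.6] tilt [ 0.1 -0.3 -0.3] F bed [4.3 0.7 5.3] w 0.051892489265805836 25.004955232143402
```

Emit:
{"api": "move_arm", "payload": {
  "rows": "0 0 0 0.0015 0 0 0.046; 0 0 0 0 0 0 0.046; 0 0 0 0 -0.0015 0 0.046; 0 0 0 0 -0.0015 0 0.046; 0 0 0 0 0 0 0.046"
}}

```text
t: 10.25
eef_pos: [0.4752, -0.1672, 0.0521]
ee_rot: [3.141, 0.443, -2.236]
force: [-3.6, 11.2, 18.5]
width: 0.0513
gripper_force: 25.0
```

```bash
python3 -c "
from tray import *
where()"
```

```text
t 10.25 bed xyz mm [41.5 27.9  9.5] tilt [-0.2 -0.4 -0.3] F bed [13.7  9.8 14. ] w 0.051272686986777165 25.04345029592514
```

Emit:
{"api": "move_arm", "payload": {
  "rows": "0 0 0 0 0 -0.0008 0.046; 0 0 0 0 -0.0015 0 0.046; 0 0 0 0 -0.001 0 0.046; 0 0 0 0 0 0 0.046"
}}

```text
t: 10.75
eef_pos: [0.4754, -0.1674, 0.052]
ee_rot: [3.136, 0.443, -2.238]
force: [-6.2, 14.3, 15.4]
width: 0.0516
gripper_force: 25.1
```

```bash
python3 -c "
from tray import *
where()"
```

```text
t 10.75 bed xyz mm [41.4 27.5  9.4] tilt [-0.4 -0.4 -0.2] F bed [13.2 13.8 10.8] w 0.051633806199424155 25.07969319820404
```

Emit:
{"api": "move_arm", "payload": {
  "rows": "0 0 0 -0.001 0.002 -0.0005 0.046; 0 0 0 0 0 0 0.060; 0 0 0 0 0 0 0.062; 0 0 0 0 0 0 0.064; 0 0 0 0 0 -0.02 0.064; 0 0 0 0 0 -0.045 0.064; 0 0 0 0 0 -0.06 0.064; 0 0 0 0 0 -0.06 0.064"
}}

```text
t: 11.75
eef_pos: [0.426, -0.2324, 0.2229]
ee_rot: [-3.138, 0.439, -2.235]
force: [1.6, -0.3, 0.0]
width: 0.0642
gripper_force: 0.0
```

```bash
python3 - <<'E'
from tray import *
where()
snap('wrist','w4')
z=np.load('pics/w4.npz')
# predicted plate corners on top face, bed z=6
c=world2pix('wrist',b2w(P0,[(0,1.5,6),(84,1.5,6),(84,53.5,6),(0,53.5,6)]),z['pos'],z['rot']);print(c.round(0))
C=cloud('w4');r,o=bed(P0);B=(r.inv().apply(C.reshape(-1,3)-o)*1000).reshape(C.shape)
u=[world2pix('wrist',b2w(P0,[(x,y,6)]),z['pos'],z['rot'])[0].round().astype(int) for x in(8,25,42) for y in(10,28,45,65)]
print([B[b-1:b+2,a-1:a+2].reshape(-1,3).mean(0).round(1) if 0<=b<420 else None for a,b in u])
g=plan([.50,-.40,.26],[180,0,-178],10,w=.08)
E
```

```text
t 11.75 bed xyz mm [ 39.6  25.9 198.8] tilt [ 0.1 -0.1 -0.3] F bed [ 0.7 -1.5 -0.3] w 0.06416152517899017 0.0
[[259. 154.]
 [259. 225.]
 [303. 225.]
 [304. 154.]]
[array([7.6, 9.9, 6.9]), array([ 7.6, 28.1,  6.3]), array([ 7.4, 45.1,  7.2]), array([ 9.1, 65.2,  0.7]), array([24.8,  9.8,  6.8]), array([24.7, 28.2,  6.9]), array([24.6, 45.5,  6.8]), array([25.4, 65.7,  0.6]), array([42.4,  9.7,  6.8]), array([42.3, 28.4,  6.8]), array([42.2, 44.7,  6.5]), array([43.3, 65.2,  0.5])]
1.0 2.4 4.9 0.0064 -0.0159 -0.0060 0.08; 1.0 2.4 4.9 0.0053 -0.0165 -0.0055 0.08; 1.0 2.4 4.9 0.0040 -0.0170 -0.0050 0.08; 1.0 2.4 4.9 0.0028 -0.0174 -0.0045 0.08; 1.0 2.4 4.9 0.0014 -0.0176 -0.0041 0.08; 1.0 2.4 4.9 0.0001 -0.0178 -0.0038 0.08; 1.0 2.4 4.9 -0.0013 -0.0178 -0.0035 0.08; 1.0 2.4 4.9 -0.0027 -0.0177 -0.0033 0.08; 1.0 2.4 4.9 -0.0041 -0.0174 -0.0031 0.08; 1.0 2.4 4.9 -0.0054 -0.0171 -0.0030 0.08
```

View pics/w4.png

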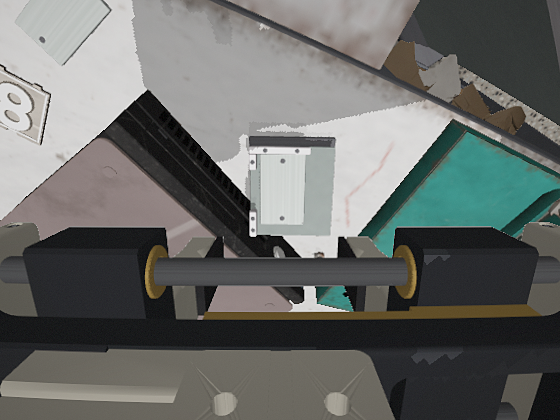

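The blank sits square in the corner, spanning columns 260–304 and rows 154–225, which matches the prediction. Blank b is at upper left, with corners near (15,28), (66,66) and (110,8).

```bash
python3 - <<'E'
from tray import *
q=np.load('pics/w4.npz')
P=pix2world('wrist',[(15,28),(66,66),(110,8)],.006,q['pos'],q['rot']);print(P.round(4),np.linalg.norm(P[1]-P[0]),np.linalg.norm(P[2]-P[1]))
d=P[2]-P[1];print('edge12 yaw',np.degrees(np.arctan2(d[1],d[0])),'centre',(P[0]+P[2])/2)
# box right face corner: bottom front right pixel (148,92)?, table
print('box bottom corner',pix2world('wrist',[(148,92)],0,q['pos'],q['rot']),'as top',pix2world('wrist',[(148,92),(108,138)],.094,q['pos'],q['rot']))
C=cloud('w4')
k=(C[...,2]>.08)&(C[...,2]<.11)&(C[...,0]>.5);print('box top y min',C[k][:,1].min(),C[k][np.argmin(C[k][:,1])])
C=cloud('top0');k=(C[...,2]>.08)&(C[...,2]<.11)&(C[...,0]>.5)&(C[...,0]<.7)&(C[...,1]<-.2);K=C[k]
for x in np.arange(.53,.66,.02): m=abs(K[:,0]-x)<.01;print(round(x,2),K[m][:,1].min().round(3),end=' ')
E
```

```text
[[ 0.5793 -0.4568  0.006 ]
 [ 0.5732 -0.4051  0.006 ]
 [ 0.4918 -0.4049  0.006 ]] 0.05204237045064671 0.08142466679468634
edge12 yaw 179.85176126125444 centre [ 0.53551899 -0.43083695  0.006     ]
box bottom corner [[ 0.53156836 -0.33378385  0.        ]] as top [[ 0.47946828 -0.33277811  0.094     ]
 [ 0.54029101 -0.3304607   0.094     ]]
box top y min -0.35314900536656574 [ 0.7297004  -0.35314901  0.09238257]
0.53 -0.657 0.55 -0.657 0.57 -0.673 0.59 -0.725 0.61 -0.717 0.63 -0.704 0.65 -0.691
```

```bash
python3 - <<'E'
from tray import *
g=plan([.535,-.441,.2],[180,0,-178],7,w=.086)
E
```

```text
1.4 3.4 7.0 0.0142 -0.0301 -0.0014 0.086; 1.4 3.4 7.0 0.0104 -0.0317 0.0002 0.086; 1.4 3.4 7.0 0.0064 -0.0327 0.0015 0.086; 1.4 3.4 7.0 0.0023 -0.0332 0.0026 0.086; 1.4 3.4 7.0 -0.0020 -0.0331 0.0034 0.086; 1.4 3.4 7.0 -0.0062 -0.0325 0.0040 0.086; 1.4 3.4 7.0 -0.0104 -0.0314 0.0043 0.086
```

Emit:
{"api": "move_arm", "payload": {
  "rows": "1.4 3.4 7.0 0.014 -0.030 -0.0015 0.086; 1.4 3.4 7.0 0.0105 -0.0315 0 0.086; 1.4 3.4 7.0 0.0065 -0.0325 0.0015 0.086; 1.4 3.4 7.0 0.0025 -0.033 0.0025 0.086; 1.4 3.4 7.0 -0.002 -0.033 0.0035 0.086; 1.4 3.4 7.0 -0.006 -0.0325 0.004 0.086; 1.4 3.4 7.0 -0.0105 -0.0315 0.0045 0.086; 0 0 0 0 0 0 0.086"
}}

```text
t: 12.8
eef_pos: [0.5352, -0.4363, 0.1853]
ee_rot: [3.128, -0.012, -3.103]
force: [-0.8, 0.5, -0.7]
width: 0.0861
gripper_force: 0.0
```

```bash
python3 - <<'E'
from tray import *
p,d=snap('wrist','w5');s=arm.get_state();print(s['t'],s['eef_pos'],np.degrees(s['ee_rot']),s['q'])
cv2.imwrite('pics/w5c.png',cv2.resize(p[70:270,120:400],None,fx=2.8,fy=2.8))
E
```

```text
12.85 [ 0.53468158 -0.43552621  0.18590247] [ 179.17169031   -0.60196741 -177.70618763] [-4.06467501e-01  4.22944530e-01  9.40634917e-04 -9.25635182e-03
 -1.16452673e+00 -1.12064530e+00]
```

View pics/w5c.png

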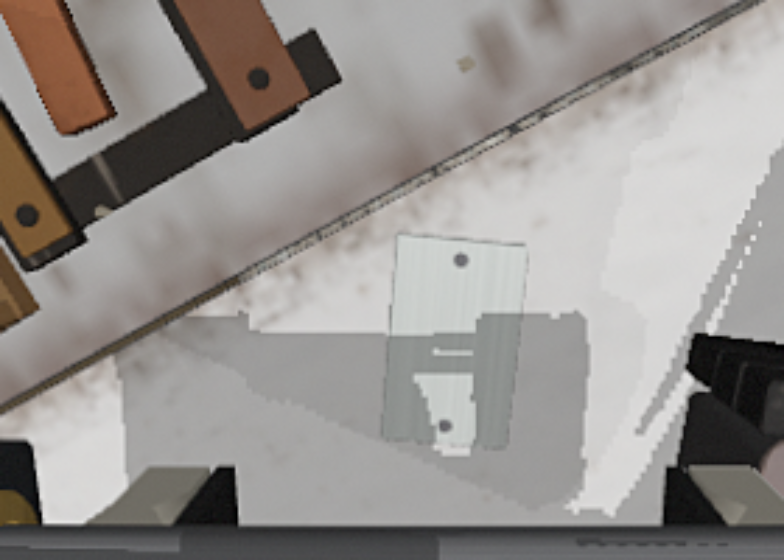

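The crop shows blank b with corners at (398,235), (526,245), (508,449) and (382,439). The table edge is well to the left and the box corner is near (690,340).

```bash
python3 - <<'E'
from tray import *
uv=np.array([(398,235),(526,245),(508,449),(382,439)])/2.8+[120,70]
c,y=blank('w5',uv)
q=np.load('pics/w5.npz');print('box',pix2world('wrist',[np.array((690,340))/2.8+[120,70],np.array((690,400))/2.8+[120,70]],.09,q['pos'],q['rot']).round(4))
y=y if abs((y+178+180)%360-180)<90 else y+180
yr=np.radians(y); off=.010*np.array([-np.sin(yr),np.cos(yr)])
if off[1]>0: off=-off
G=c[:2]+off;print(G)
g=plan([G[0],G[1],.11],[180,0,y],2,w=.086)
plan([G[0],G[1],.0085],[180,0,y],5,start=g,w=.086)
E
```

```text
centre [ 0.5346 -0.4316  0.006 ] edges [0.0501 0.0839 0.0523 0.0834] yaw -2.3
box [[ 0.5139 -0.3628  0.09  ]
 [ 0.5325 -0.3608  0.09  ]]
[ 0.53423407 -0.44160008]
0.4 -0.3 2.3 -0.0001 -0.0036 0.0379 0.086; 0.4 -0.3 2.3 0.0000 -0.0033 0.0379 0.086
0.0 0.0 0.0 0.0000 -0.0000 0.0203 0.086; 0.0 0.0 0.0 0.0000 -0.0000 0.0203 0.086; 0.0 0.0 0.0 0.0000 -0.0000 0.0203 0.086; 0.0 0.0 0.0 0.0000 -0.0000 0.0203 0.086; 0.0 0.0 0.0 0.0000 -0.0000 0.0203 0.086
```

```bash
python3 - <<'E'
from tray import *
for f in('w5','w4','top0'):
    C=cloud(f);K=C.reshape(-1,3);K=K[(K[:,2]>.03)&(K[:,2]<.105)&(K[:,0]>.5)&(K[:,0]<.62)&(K[:,1]<-.25)&(K[:,1]>-.42)]
    for a in (.515,.535,.555,.575,.595):
        m=abs(K[:,0]-a)<.01
        if m.sum()>5:
            k=K[m];i=np.argsort(k[:,1])[:max(3,len(k)//100)];print(f,a,m.sum(),k[i].mean(0).round(3),k[:,2].max().round(3))
E
```

```text
w5 0.535 2832 [ 0.538 -0.338  0.056] 0.097
w5 0.555 1117 [ 0.552 -0.338  0.094] 0.098
w5 0.575 100 [ 0.57  -0.338  0.036] 0.098
w4 0.515 48 [ 0.525 -0.336  0.057] 0.085
w4 0.535 4520 [ 0.532 -0.338  0.064] 0.097
w4 0.555 1942 [ 0.557 -0.338  0.095] 0.098
w4 0.575 1549 [ 0.579 -0.34   0.095] 0.098
w4 0.595 1411 [ 0.599 -0.342  0.095] 0.097
top0 0.535 205 [ 0.536 -0.334  0.084] 0.103
top0 0.555 200 [ 0.557 -0.336  0.092] 0.102
top0 0.575 183 [ 0.58  -0.339  0.092] 0.102
top0 0.595 202 [ 0.598 -0.34   0.092] 0.105
```

Emit:
{"api": "move_arm", "payload": {
  "rows": "0.4 -0.3 2.3 0 -0.004 0.038 0.086; 0.4 -0.3 2.3 0 -0.0045 0.038 0.086; 0 0 0 0 0 0 0.086; 0 0 0 0 0 0 0.086"
}}

```text
t: 13.35
eef_pos: [0.535, -0.4432, 0.1127]
ee_rot: [-3.14, 0.003, 3.103]
force: [-0.1, 0.7, 1.1]
width: 0.0864
gripper_force: 0.0
```

```bash
python3 - <<'E'
from tray import *
s=arm.get_state();print(s['eef_pos'],np.degrees(s['ee_rot']),s['width'])
g=plan([.5342,-.4430,.0085],[180,0,177.7],5,w=.086)
E
```

```text
[ 0.53502196 -0.44324834  0.11268192] [-1.79916409e+02  1.55916225e-01  1.77777134e+02] 0.08638735890620228
-0.0 0.0 0.0 0.0002 0.0001 0.0208 0.086; -0.0 0.0 0.0 0.0002 0.0001 0.0208 0.086; -0.0 0.0 0.0 0.0002 0.0001 0.0208 0.086; -0.0 0.0 0.0 0.0002 0.0001 0.0208 0.086; -0.0 0.0 0.0 0.0002 0.0000 0.0208 0.086
```

Emit:
{"api": "move_arm", "payload": {
  "rows": "0 0 0 0 0 0.021 0.086; 0 0 0 0 0 0.021 0.086; 0 0 0 0 0 0.021 0.086; 0 0 0 0 0 0.021 0.086; 0 0 0 0 0 0.014 0.086; 0 0 0 0 0 0.004 0.086; 0 0 0 0 0 0 0.086; 0 0 0 0 0 0 0.086"
}}

```text
t: 14.35
eef_pos: [0.5351, -0.443, 0.0092]
ee_rot: [-3.141, 0.002, 3.102]
force: [-0.5, -0.3, -0.8]
width: 0.086
gripper_force: 0.0
```

No contact. Closing now.

Emit:
{"api": "move_arm", "payload": {
  "rows": "0 0 0 0 0 0.0003 0.07; 0 0 0 0 0 0 0.06; 0 0 0 0 0 0 0.053; 0 0 0 0 0 0 0.046; 0 0 0 0 0 0 0.046; 0 0 0 0 0 0 0.046; 0 0 0 0 0 0 0.046",
  "squeeze": 25
}}

```text
t: 15.22
eef_pos: [0.535, -0.4428, 0.0084]
ee_rot: [-3.141, 0.001, 3.102]
force: [0.9, 2.9, 5.2]
width: 0.0516
gripper_force: 25.5
```

```bash
python3 - <<'E'
from tray import *
s=arm.get_state()
g0=(s['eef_pos']+[0,0,.2],R.from_euler('xyz',s['ee_rot']))
g=plan(*goal(50,30.5,110),8,start=g0,w=.046)
print(g[0])
E
```

```text
-1.5 -2.9 -6.6 0.0117 0.0308 0.0077 0.046; -1.5 -2.9 -6.6 0.0084 0.0318 0.0080 0.046; -1.5 -2.9 -6.6 0.0051 0.0324 0.0085 0.046; -1.5 -2.9 -6.6 0.0018 0.0325 0.0091 0.046; -1.5 -2.9 -6.6 -0.0014 0.0323 0.0099 0.046; -1.5 -2.9 -6.6 -0.0046 0.0317 0.0109 0.046; -1.5 -2.9 -6.6 -0.0077 0.0307 0.0120 0.046; -1.5 -2.9 -6.6 -0.0105 0.0293 0.0133 0.046
[ 0.45156898 -0.19277397  0.14682477]
```

Emit:
{"api": "move_arm", "payload": {
  "rows": "0 0 0 0 0 -0.02 0.046; 0 0 0 0 0 -0.05 0.046; 0 0 0 0 0 -0.05 0.046; 0 0 0 0 0 -0.05 0.046; 0 0 0 0 0 -0.03 0.046"
}}

```text
t: 15.85
eef_pos: [0.5348, -0.4432, 0.2121]
ee_rot: [-3.14, 0.004, 3.101]
force: [0.8, 0.5, -0.9]
width: 0.0516
gripper_force: 25.0
```

Emit:
{"api": "move_arm", "payload": {
  "rows": "-1.5 -2.9 -6.6 0.0115 0.031 0.0075 0.046; -1.5 -2.9 -6.6 0.0085 0.032 0.008 0.046; -1.5 -2.9 -6.6 0.005 0.0325 0.0085 0.046; -1.5 -2.9 -6.6 0.002 0.0325 0.009 0.046; -1.5 -2.9 -6.6 -0.0015 0.0325 0.01 0.046; -1.5 -2.9 -6.6 -0.0045 0.0315 0.011 0.046; -1.5 -2.9 -6.6 -0.0075 0.0305 0.012 0.046; -1.5 -2.9 -6.6 -0.0105 0.0295 0.0135 0.046"
}}

```text
t: 16.85
eef_pos: [0.4509, -0.1909, 0.1475]
ee_rot: [3.14, 0.442, -2.24]
force: [0.6, 0.3, -2.1]
width: 0.0517
gripper_force: 25.0
```

Emit:
{"api": "move_arm", "payload": {
  "rows": "0 0 0 0 0 0 0.046; 0 0 0 0 0 0 0.046"
}}

```text
t: 17.1
eef_pos: [0.4518, -0.1926, 0.1475]
ee_rot: [3.139, 0.439, -2.246]
force: [0.2, -0.1, -1.4]
width: 0.0513
gripper_force: 25.0
```

```bash
python3 -c "
from tray import *
where()
g=plan(*goal(50,30.5,50),2,w=.046)
plan(*goal(50,30.5,18),2,start=g,w=.046)"
```

```text
t 17.1 bed xyz mm [ 50.5  30.4 110.5] tilt [-0.  -0.2  0.2] F bed [-0.5 -0.2 -1.3] w 0.05133868195757217 24.99973475933075
0.0 0.1 -0.1 0.0003 0.0000 0.0302 0.046; 0.0 0.1 -0.1 0.0003 0.0000 0.0302 0.046
0.0 0.0 0.0 -0.0000 0.0000 0.0160 0.046; 0.0 0.0 0.0 -0.0000 0.0000 0.0160 0.046
```

Emit:
{"api": "move_arm", "payload": {
  "rows": "0 0 0 0 0 0.03 0.046; 0 0 0 0 0 0.03 0.046; 0 0 0 0 0 0.018 0.046; 0 0 0 0 0 0.010 0.046; 0 0 0 0 0 0.005 0.046; 0 0 0 0 0 0 0.046; 0 0 0 0 0 0 0.046"
}}

```text
t: 17.98
eef_pos: [0.4762, -0.1611, 0.0632]
ee_rot: [3.139, 0.44, -2.245]
force: [0.7, 0.7, -2.3]
width: 0.0513
gripper_force: 25.0
```

```bash
python3 -c "
from tray import *
where()"
```

```text
t 17.975 bed xyz mm [51.  30.8 17.2] tilt [-0.  -0.2  0.2] F bed [-0.1 -0.1 -2.5] w 0.05129221630509466 24.9996480345726
```

Emit:
{"api": "move_arm", "payload": {
  "rows": "0 0 0 0.002 0 0.002 0.046; 0 0 0 0.003 0 0.0003 0.046; 0 0 0 0.003 0 0 0.046; 0 0 0 0.002 0 0 0.046; 0 0 0 0.001 0 0 0.046; 0 0 0 0 0 0 0.046"
}}

```text
t: 18.73
eef_pos: [0.4717, -0.1678, 0.0569]
ee_rot: [3.14, 0.442, -2.245]
force: [1.7, 3.6, 7.3]
width: 0.0514
gripper_force: 27.3
```

```bash
python3 -c "
from tray import *
where()"
```

```text
t 18.725 bed xyz mm [41.1 30.2 15. ] tilt [ 0.  -0.3  0.2] F bed [6.6 0.9 5. ] w 0.05142384930610203 27.341461703181267
```

Contact with the lower plate and low fence. Pushing toward the side fence.

Emit:
{"api": "move_arm", "payload": {
  "rows": "0 0 0 0.0005 -0.0015 0 0.046; 0 0 0 0 -0.0015 0 0.046; 0 0 0 0 -0.001 0 0.046; 0 0 0 0 -0.001 0 0.046; 0 0 0 0 0 0 0.046"
}}

```text
t: 19.35
eef_pos: [0.4719, -0.1681, 0.0569]
ee_rot: [3.132, 0.443, -2.246]
force: [-11.7, 12.4, 23.5]
width: 0.0515
gripper_force: 33.6
```

```bash
python3 -c "
from tray import *
where()"
```

```text
t 19.35 bed xyz mm [41.  29.9 15. ] tilt [-0.4 -0.4  0.2] F bed [12.1 16.8 20.2] w 0.05148526368226613 33.593716621398926
```

Emit:
{"api": "move_arm", "payload": {
  "rows": "0 0 0 0 0.001 -0.0015 0.046; 0 0 0 0 0 0 0.046; 0 0 0 0 0 0 0.046"
}}

```text
t: 19.73
eef_pos: [0.4721, -0.1684, 0.057]
ee_rot: [3.133, 0.443, -2.247]
force: [1.4, 11.7, 5.8]
width: 0.0516
gripper_force: 26.0
```

```bash
python3 -c "
from tray import *
where()"
```

```text
t 19.725 bed xyz mm [40.9 29.6 15.2] tilt [-0.3 -0.4  0.3] F bed [11.6  6.2  1. ] w 0.051553603014369356 25.971007402986288
```

Emit:
{"api": "move_arm", "payload": {
  "rows": "0 0 0 -0.0025 0 -0.0005 0.046; 0 0 0 0 0 0 0.046; 0 0 0 0 -0.001 0 0.046; 0 0 0 0 -0.001 0 0.046; 0 0 0 0 0 0 0.046"
}}

```text
t: 20.35
eef_pos: [0.4756, -0.171, 0.0583]
ee_rot: [3.138, 0.44, -2.246]
force: [0.2, 1.4, -1.5]
width: 0.0515
gripper_force: 25.0
```

```bash
python3 -c "
from tray import *
where()"
```

```text
t 20.35 bed xyz mm [41.6 25.1 16.2] tilt [-0.1 -0.2  0.2] F bed [ 0.5  0.7 -1.8] w 0.05148134724613722 24.999912679195404
```

Emit:
{"api": "move_arm", "payload": {
  "rows": "0 0 0 0 -0.001 0 0.046; 0 0 0 0 -0.001 0 0.046; 0 0 0 0 0 0 0.046; 0 0 0 0 0 0 0.046"
}}

```text
t: 20.85
eef_pos: [0.4767, -0.1717, 0.0582]
ee_rot: [3.137, 0.44, -2.246]
force: [-2.8, 2.5, -0.5]
width: 0.0517
gripper_force: 25.0
```

```bash
python3 -c "
from tray import *
where()"
```

```text
t 20.85 bed xyz mm [41.7 23.9 16.1] tilt [-0.2 -0.2  0.2] F bed [-0.   3.7 -0.5] w 0.051661889059484614 25.002577900886536
```

Emit:
{"api": "move_arm", "payload": {
  "rows": "0 0 0 0 0.0005 0.0012 0.046; 0 0 0 0 0 0 0.055; 0 0 0 0 0 0 0.065; 0 0 0 0 0 0 0.074; 0 0 0 0 0 0 0.074; 0 0 0 0 0 0.003 0.074; 0 0 0 0 0 0.003 0.074; 0 0 0 0 0 0 0.074"
}}

```text
t: 21.85
eef_pos: [0.4787, -0.1693, 0.0516]
ee_rot: [3.138, 0.44, -2.245]
force: [0.0, 0.5, -0.3]
width: 0.0739
gripper_force: 0.0
```

```bash
python3 -c "
from tray import *
where()"
```

```text
t 21.85 bed xyz mm [41.8 23.8  8.8] tilt [-0.1 -0.2  0.2] F bed [ 0.2  0.3 -0.5] w 0.07389148294021322 0.0
```

Emit:
{"api": "move_arm", "payload": {
  "rows": "0 0 0 0 0 -0.0007 0.066; 0 0 0 0 0 0 0.058; 0 0 0 0 0 0 0.052; 0 0 0 0 0 0 0.046; 0 0 0 0 0 0 0.046; 0 0 0 0 0 0 0.046",
  "squeeze": 20
}}

```text
t: 22.6
eef_pos: [0.4764, -0.1679, 0.0522]
ee_rot: [3.133, 0.44, -2.246]
force: [-5.6, 5.1, 6.7]
width: 0.0521
gripper_force: 20.0
```

```bash
python3 -c "
from tray import *
where()"
```

```text
t 22.6 bed xyz mm [41.7 26.5  9.5] tilt [-0.4 -0.2  0.3] F bed [3.3 7.5 5.8] w 0.052108145416596814 20.00285178422928
```

Emit:
{"api": "move_arm", "payload": {
  "rows": "0 0 0 -0.0005 0 -0.0012 0.046; 0 0 0 0 0 0 0.046; 0 0 0 0 -0.001 0 0.046; 0 0 0 0 0 0 0.046; 0 0 0 0 0 0 0.046"
}}

```text
t: 23.22
eef_pos: [0.4783, -0.1696, 0.0534]
ee_rot: [3.136, 0.44, -2.246]
force: [-4.2, 2.9, -2.1]
width: 0.0518
gripper_force: 20.0
```

```bash
python3 -c "
from tray import *
where()"
```

```text
t 23.225 bed xyz mm [42.  23.9 10.6] tilt [-0.2 -0.2  0.3] F bed [-1.2  5.2 -1.8] w 0.05181362322475667 19.98817428946495
```

Emit:
{"api": "move_arm", "payload": {
  "rows": "0 0 0 0.001 0 0 0.046; 0 0 0 0.001 0 0 0.046; 0 0 0 0 0 0 0.046; 0 0 0 0 0 0 0.046"
}}

```text
t: 23.72
eef_pos: [0.4781, -0.1699, 0.0531]
ee_rot: [3.136, 0.442, -2.246]
force: [-1.3, 9.4, -0.3]
width: 0.0515
gripper_force: 20.0
```

```bash
python3 -c "
from tray import *
where()"
```

```text
t 23.725 bed xyz mm [41.6 23.9 10.5] tilt [-0.2 -0.3  0.3] F bed [ 5.8  6.8 -3.1] w 0.051523208203525045 19.992082491517067
```

Emit:
{"api": "move_arm", "payload": {
  "rows": "0 0 0 0 0 0.001 0.046; 0 0 0 0 0 0 0.046; 0 0 0 0 0 0 0.056; 0 0 0 0 0 0 0.062; 0 0 0 0 0 0 0.064; 0 0 0 0 0 0 0.064; 0 0 0 0 0 -0.01 0.064; 0 0 0 0 0 -0.03 0.064"
}}

```text
t: 24.72
eef_pos: [0.4671, -0.1846, 0.0879]
ee_rot: [3.135, 0.439, -2.246]
force: [1.1, -0.9, 0.5]
width: 0.0638
gripper_force: 0.0
```

Emit:
{"api": "move_arm", "payload": {
  "rows": "0 0 0 0 0 -0.05 0.064; 0 0 0 0 0 -0.06 0.064; 0 0 0 0 0 -0.04 0.064; 0 0 0 0 0 0 0.064; 0 0 0 0 0 0 0.064"
}}

```text
t: 25.35
eef_pos: [0.428, -0.2349, 0.224]
ee_rot: [3.138, 0.44, -2.246]
force: [0.8, 0.2, -0.2]
width: 0.0642
gripper_force: 0.0
```

```bash
python3 - <<'E'
from tray import *
where(); p,d=snap('wrist','w6')
a,b=240,125
cv2.imwrite('pics/w6c.png',cv2.resize(p[b:b+115,a:a+105],None,fx=5,fy=5,interpolation=cv2.INTER_CUBIC))
z=np.load('pics/w6.npz')
C=cloud('w6');r,o=bed(P0);B=(r.inv().apply(C.reshape(-1,3)-o)*1000).reshape(C.shape)
X=B.reshape(-1,3);m=(X[:,0]>5)&(X[:,0]<75)&(X[:,1]>4)&(X[:,1]<46)&(abs(X[:,2]-12)<8);k=X[m];print(len(k),np.linalg.lstsq(np.c_[k[:,:2],np.ones(len(k))],k[:,2],rcond=None)[0])
m=(X[:,0]>5)&(X[:,0]<75)&(X[:,1]>60)&(X[:,1]<85)&(abs(X[:,2])<6);k=X[m];print(len(k),np.linalg.lstsq(np.c_[k[:,:2],np.ones(len(k))],k[:,2],rcond=None)[0])
print(((world2pix('wrist',b2w(P0,[(0,-2,12),(84,-2,12),(84,50,12),(0,50,12),(84,50,0),(0,50,0)]),z['pos'],z['rot'])-[a,b])*5).round(0))
E
```

```text
t 25.35 bed xyz mm [ 39.5  22.8 200.1] tilt [-0.1 -0.2  0.3] F bed [ 0.5 -0.5 -0.5] w 0.0642156680890288 0.0
2175 [ 5.82910034e-04 -3.60048804e-03  1.29859394e+01]
1218 [ 0.00091707 -0.0031992   0.89050463]
[[ 86. 148.]
 [ 94. 506.]
 [313. 505.]
 [318. 147.]
 [309. 489.]
 [314. 143.]]
```

View pics/w6c.png

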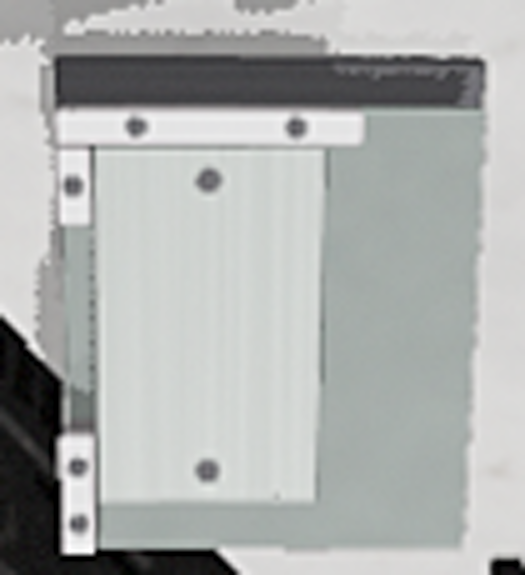

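The stack sits flat and tight against both fences. Its top is about 12 mm above the bed, parallel to it, and no second plate edge shows.

```bash
python3 -c "
from station import arm
print(arm.job_done())"
```

```text
the job is handed in; nothing more can be done
None
```

Both blanks are stacked flat and snug in the tray corner against both fences, as seen in the last wrist image; I let go, met no contact with the other things, and handed the job in at about 25 s (no verdict came back).

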